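# Stow the underglaze jar and latch the gasketed case

## Robot

A 6-joint arm with a two-finger parallel gripper is mounted at the origin on the work surface. World frame = base frame: x ahead of the robot, y to its left, z up, the work surface at z = 0. Lengths are in mm, angles in rad, forces in N, time in s.
With the tool pointing down it reaches from about 350 to 875 mm from the base axis. Payload 4.2 kg.
Tool frame: the origin (TCP) lies at the very end of the fingers, on their centre line; the grasp point (between the pads) lies 19 mm behind it; z points along the fingers, y is the line along which they close (so a half turn about z gives the same grasp; the last joint's range is limited). The gripper opens to 85 mm and grips with 20 to 120 N. Pads are 22 mm wide; open, the fingers measure 114 mm over their backs; the gripper's body (76 mm by 85 mm) begins 54 mm behind the grasp point. The pads swing forward as they close: fully open they stand 13 mm farther back than shut.
Start: joints at [1.422, 0.385, 0.008, 0, -1.194, -0.259], TCP at [247.836, 573.739, 231.312] pointing down, gripper open.
Joint ranges: [-3.14, 3.14], [-1.21, 2.06], [-1.07, 1.41], [-3.16, 2.05], [-2.99, -0.16], [-3.1, 3.1]. Speed limits (rad/s): [2.79, 2.79, 3.14, 3.14, 3.14, 3.14].

## Interface

Orientations are given as a unit quaternion [x, y, z, w].
In Python, from bench import read_state, get_image, camera_model, job_done gives the robot as it stands.
- The arm moves only by the shell command python3 -m handwheel 'ROWS'. ROWS is JSON, a list of rows, each a list of 7 numbers: the shift along the tool's x, y, z in m, then the turn, a rotation vector about the tool's x, y, z in rad, then the gripper's target within -1 to 1 (fully open at 1, half-way at 0, shut at -1). In form: [[dx, dy, dz, wx, wy, wz, jaw], ...]. A call has 1 to 10 rows; each row is the pose to reach, as a shift and turn from the pose commanded when the call began, along the tool's axes at that moment; what a row does not reach only later rows make up. A row lasts 1/8 s, in which the tool goes at most 62.5 mm and 10.7 degrees, less where a joint would pass 70% of its speed; a pose out of reach is approached as far as the arm can. A call with a gripper value outside its range is refused whole. The fingers move at their own pace and stop on an object; the grip force is fixed at half the most. Time passes only in rows, so rows that repeat a pose let the fingers close. It gives the time, the measured TCP pose, the force, the opening and the grip force at its end, in the units of the state.
- read_state(): the state, without advancing time (a new reading comes with each control period).
- get_image(name): name is "side" or "top" or "wrist"; returns (picture, depth): 400x640x3 uint8, blue, green, red; 400x640 float32, mm along the optical axis (not along the pixel's ray), 0 where there is no reading.
- camera_model(name): a dict with "K" (3x3 intrinsics, pixels), "rvec" (rotation vector, rad) and "tvec" (3), from world to camera coordinates, as OpenCV has them; the wrist camera has in their place "hand_eye" (4x4, takes a point from camera to tool coordinates, whose origin is the TCP and whose axes are the flange's). Camera axes: x right, y down, z forward; pixel columns grow to the right and rows downward; lengths in mm; the calibration is good to about 2 mm. A picture is of the moment at which its call begins: read the wrist's pose just before it. camera_model takes no time and is no camera call.
- job_done(): hands the job in; it is judged then, once.
The state is a dict: "clock": time; "joints": joint angles; "joint_vel": joint speeds; "joint_efforts": joint torques, N m; "position": TCP position; "ee_rot": TCP orientation; "contact_force": force on the tool from outside, world axes, zero at the start; "wrist_torque": the same for the moment, N m; "gripper_width": finger opening in mm; "grasp_force": force on a finger pad.
Only numpy, scipy, OpenCV 4.12 (cv2) and the standard library are available. Lean on these libraries where they do the work, as an engineer would, in place of code of your own. Each camera call takes 0.05 s, during which the arm holds its last target. There are 200 camera calls.

## Task

Stand the red-capped jar upright in the open storage case and let go of it. Then swing the blue lid down and press its front edge against the springy gasket until the orange latch snaps over the lid's tongue and holds it shut by itself, pressing firmly but without forcing it, as hard pressing breaks the latch. Leave the green jar, the bowl and the wooden tool where they are.

Things in the scene. Friction and masses are not known exactly. Their poses are not given: they have to be found in the camera images.
- red_jar_mid (a point): centre (half-way up) of the loose jar with the red cap and red label, 44 mm across, 55 mm tall, 0.12 kg, standing upright on the table at the start; it goes into the case
- case_floor (a point): centre of the inner floor of the fixed grey case, 4 mm above the table. Axes: x from its front (latch) to its back (hinge), y along its width, z up. Tub 180 (x) by 200 (y) mm outside, 78 tall, walls 4. A black gasket round the mouth stands up to 31 mm above the front wall while the lid is open; clear mouth inside it 158 by 176 mm
- lid_hinge (a point): middle of the lid's hinge line (along the case's y), 90 mm above the table, 94 mm behind the centre of the case; axes as the case's. The lid is a blue slab 188 mm long from this line, 208 wide, 10 thick; its outer face lies 10 mm beyond the line. A tongue 36 mm wide stands 12 mm out of the middle of its front edge
- lid_pad (a point): centre of the white press strip (24 x 80 mm) on the lid's outer face, 170 mm from the hinge line, 18 mm from the front edge. Pressed here the gasket resists with 3 to 10 N; forcing the latch aside takes 10 to 15 N, some 8 mm above home, then it eases to 8 to 10 N; the latch snaps over 5 mm lower. 1 to 2 mm below that a firm rubber stop (10 N/mm) bears. Over 30 N breaks the latch
- lid (a joint): lid angle, rad: 0 level and nominally closed, 1.57 upright. Stiff hinge: it stays where left and moves with 2 to 4 N at its front edge. It meets the gasket near 0.075 and latches near 0, but these differ by up to 0.025 either way (4 mm at the strip) from case to case and are not measured. Latched and let go it stays at 0.03 or less; not latched, the gasket lifts it to 0.045 or more
- latch (a joint): angle of the orange sprung latch in the middle of the case's front, rad: 0 is its rest position, upright, also when it has caught; it is pushed outwards (up to about 0.2) by the lid's tongue on the way down and springs back to 0 once the tongue is below its hook. It needs no touching
- green_jar_mid (a point): centre of the other loose jar, same size, with green cap and label; to be left alone
- bowl: loose blue ceramic bowl, 110 mm across, 50 mm tall, origin at the middle of its underside; to be left alone
- wood_tool: loose flat wooden modelling tool, 150 x 18 x 8 mm, lying along its x, origin at the middle of its underside; to be left alone

How it is judged:
By the outcome, as a careful person would: the job done as asked, in the order asked, and still so for the second after the job is handed in, with the robot touching nothing.
It also fails if it takes over 64 s, if anything falls off the work surface, if the arm or the gripper's body presses on something with over 40 N, if the wrist force passes 120 N, or if a joint passes its speed limit or range.

## Working session

There is one attempt and no reset: what is moved stays moved. The work goes in short steps, Python scripts to look and compute and a shell command to move; the robot and the scene stay as the last step left them, time stands still between calls to the robot, and variables do not carry over. Pictures are saved under pics/ and viewed, at most 10 in all, crops included, and the job is handed in when it is done.

```bash
mkdir -p pics
cat > h.py <<'E'
import numpy as np, cv2
from bench import read_state, get_image, camera_model, job_done
from scipy.spatial.transform import Rotation as R
np.set_printoptions(precision=4, suppress=True)
def cloud(name):
    s=read_state(); im,d=get_image(name); m=camera_model(name); K=np.array(m["K"])
    v,u=np.mgrid[:d.shape[0],:d.shape[1]]
    P=np.stack([(u-K[0,2])/K[0,0]*d,(v-K[1,2])/K[1,1]*d,d],-1)
    if "rvec" in m:
        A=cv2.Rodrigues(np.array(m["rvec"],float))[0]; W=(P-np.array(m["tvec"]).ravel())@A
    else:
        H=np.array(m["hand_eye"]); T=P@H[:3,:3].T+H[:3,3]
        W=T@R.from_quat(s["ee_rot"]).as_matrix().T+np.array(s["position"])
    W[d<=0]=np.nan
    return im,d,W
E
python3 - <<'E'
from h import *
s=read_state(); print(s)
for n in("top","side"):
    im,d,W=cloud(n); cv2.imwrite(f"pics/{n}0.png",im); np.savez(f"{n}0.npz",im=im,W=W)
E
```

```text
{'clock': 0.0, 'joints': array([ 1.4216,  0.3855,  0.0066, -0.0005, -1.194 , -0.2586]), 'joint_vel': array([ 0.0018, -0.0018,  0.0012, -0.0013, -0.0002,  0.0014]), 'joint_efforts': array([  0.0015, -39.2292,  18.8398,   4.186 ,  -0.0045,  -0.    ]), 'position': array([247.6185, 573.2131, 230.2416]), 'ee_rot': array([ 0.9793, -0.2026, -0.0002,  0.0011]), 'contact_force': array([ 0.0829, -0.1851, -0.2444]), 'wrist_torque': array([-0.001 , -0.0458,  0.0004]), 'grasp_force': 0.0, 'gripper_width': 85.3684951214246}
```

View pics/top0.png

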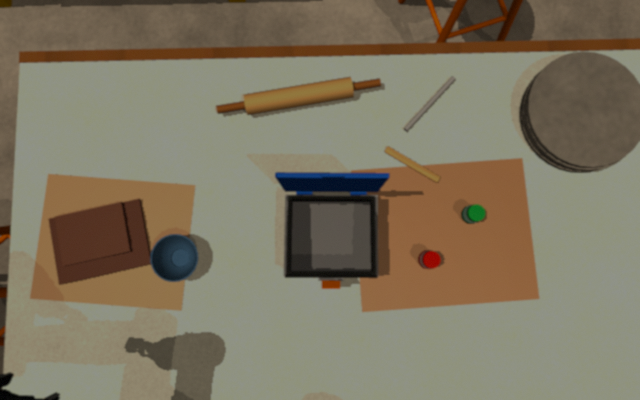

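View pics/side0.png

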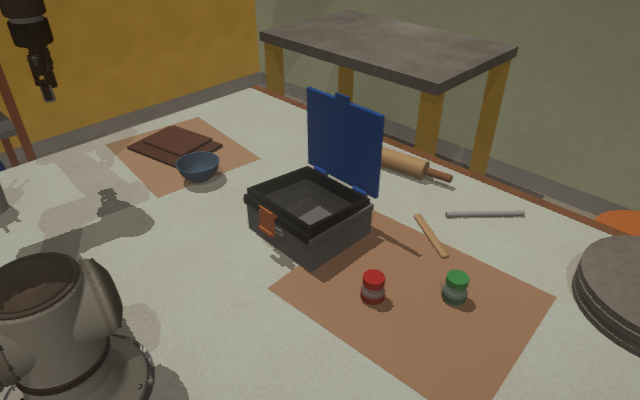

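The top view shows the red jar at (430,260), the green jar at (474,213), the case mouth centred near (332,237), the latch at (331,284) and the upright lid at y≈182. The side view shows the lid open and the latch facing the robot at (267,220).

Run:
```python
from h import *
for n in("top","side"):
    f=np.load(f"{n}0.npz"); im,W=f["im"],f["W"]; hsv=cv2.cvtColor(im,cv2.COLOR_BGR2HSV); h,s,v=cv2.split(hsv)
    ok=~np.isnan(W[...,2])
    def rep(name,m):
        p=W[m&ok]; 
        if len(p): print(n,name,len(p),"med",np.median(p,0),"lo",np.percentile(p,3,0),"hi",np.percentile(p,97,0))
    vv,uu=np.mgrid[:400,:640]
    z=W[...,2]
    box=(uu>240)&(uu<490)&(vv>80)&(vv<310)
    rep("red",box&((h<5)|(h>174))&(s>190)&(z>5))
    rep("green",box&(h>45)&(h<80)&(s>120)&(z>5))
    rep("lid",box&(h>108)&(h<128)&(s>150)&(z>80))
    rep("latch",box&(h>5)&(h<14)&(s>200)&(z>5)&(uu<345))
    case=(W[...,0]>300)&(W[...,0]<800)&(np.abs(z-100)<22)&box&(v<70)&(s<120)
    rep("gasket",case)
    if n=="top":
        p=W[case&ok].astype(np.float32); r=cv2.minAreaRect(p[:,:2]); print(r); print(cv2.boxPoints(r))
        for u_,v_ in((332,237),(430,260),(474,213),(332,182),(331,284),(175,258)): print(u_,v_,W[v_,u_])
        fl=box&(np.abs(z-4)<6)&(uu>295)&(uu<368)&(vv>205)&(vv<268); rep("floor",fl)
```

```text
top red 236 med [ 459.2759 -195.5784   52.9476] lo [ 443.5227 -213.2463   47.5473] hi [ 475.3447 -179.2729   56.2417]
top green 244 med [ 562.2826 -302.9878   52.9942] lo [ 545.8588 -321.0368   43.9705] hi [ 579.3688 -286.3562   56.3663]
top lid 881 med [612.7703  23.3188 200.9361] lo [609.4481 -66.5861  92.6537] hi [617.1185 121.3341 276.7488]
top latch 122 med [412.0418  34.2335 106.8226] lo [405.7715  16.4045  31.5561] hi [833.0912 235.7558 114.8184]
top gasket 1772 med [499.2461  20.9977  92.456 ] lo [426.8351 -70.5745  79.1151] hi [610.5733 125.8535 106.6907]Traceback (most recent call last):
  File "<stdin>", line 18, in <module>
cv2.error: OpenCV(4.12.0) /io/opencv/modules/imgproc/src/convhull.cpp:143: error: (-215:Assertion failed) total >= 0 && (depth == CV_32F || depth == CV_32S) in function 'convexHull'
```

Run:
```python
from h import *
f=np.load("top0.npz"); im,W=f["im"],f["W"]; hsv=cv2.cvtColor(im,cv2.COLOR_BGR2HSV); h,s,v=cv2.split(hsv)
x,y,z=np.moveaxis(W,-1,0); vv,uu=np.mgrid[:400,:640]
box=(uu>270)&(uu<400)&(vv>195)&(vv<280)
g=box&(z>70)&(z<125)&(v<70)&(x<600)
p=np.ascontiguousarray(W[g][:,:2],dtype=np.float32); r=cv2.minAreaRect(p); print(r, cv2.boxPoints(r))
for xx in range(415,600,20):
    q=g&(abs(x-xx)<10); print(xx, y[q].min(),y[q].max(), "z",np.median(z[q]))
fl=box&(z<25); print("floor",np.nanpercentile(W[fl],[1,50,99],axis=0))
lb=(h>108)&(h<128)&(s>150)&(z>60)&(uu>270)&(uu<400)&(vv<200)
for zz in range(90,300,20):
    q=lb&(abs(z-zz)<10)
    if q.sum()>5: print("lid z",zz,q.sum(),"x",np.percentile(x[q],[5,50,95]),"slope",np.polyfit(y[q],x[q],1)[0],"y",np.percentile(y[q],[1,99]))
la=(h>5)&(h<14)&(s>200)&box|((vv>275)&(vv<295)&(uu>310)&(uu<350)&(s>180)&(h<14)); print("latch",np.nanpercentile(W[la],[5,50,95],axis=0))
f=np.load("side0.npz"); im,W=f["im"],f["W"]; h,s,v=cv2.split(cv2.cvtColor(im,cv2.COLOR_BGR2HSV))
uuu=uu; m=(uu>300)&(uu<390)&(vv>85)&(vv<200)&(h>108)&(h<128)&(s>150)&~np.isnan(W[...,2])
Q=W[m]; c=np.median(Q,0); 
A=np.c_[Q[:,1:],np.ones(len(Q))]; k=np.linalg.lstsq(A,Q[:,0],rcond=None)[0]
e=abs(A@k-Q[:,0]); k=np.linalg.lstsq(A[e<6],Q[e<6][:,0],rcond=None)[0]; print("lid plane x=ay+bz+c",k,"z,y range",np.percentile(Q,[1,99],axis=0))
m=((h<5)|(h>174))&(s>150)&(uu>355)&(uu<390)&(vv>265)&(vv<305); print("red side",np.nanpercentile(W[m],[3,50,97],axis=0))
m=(h>5)&(h<14)&(s>180)&(uu>255)&(uu<280)&(vv>200)&(vv<240); print("latch side",np.nanpercentile(W[m],[3,50,97],axis=0))
m=(uu>240)&(uu<380)&(vv>160)&(vv<240)&(W[...,2]>60)&(W[...,2]<125)&(v<60)&(W[...,0]<600); print("gask side",np.nanpercentile(W[m],[2,50,98],axis=0))
```

```text
((513.747802734375, 28.630462646484375), (203.7931365966797, 176.08377075195312), 88.61212158203125) [[423.2637 -71.1038]
 [599.2958 -75.3687]
 [604.2319 128.3647]
 [428.1998 132.6296]]
415 -64.04615883080561 -7.376059860881061 z 89.90006252243032
435 -69.9727494389642 132.4803834681412 z 103.01653227060912
455 -70.53905490991929 130.66587992943082 z 101.24397807815079
475 -71.5157475323017 130.58796101978922 z 99.23830709698348
495 -72.11258699865375 130.05220732567633 z 97.49611027705447
515 -72.76223508534885 129.89740896048764 z 94.17462065699375
535 -73.80217293931429 129.17877420316435 z 93.48524951594553
555 -74.14871162770851 129.15662765069996 z 91.44906292934496
575 -70.90806622125542 126.72950605888894 z 90.43851205831845
595 -71.49819011135284 126.6053153075522 z 86.51228178911023
floor [[ 417.6975 -133.1085   -5.5481]
 [ 516.0784   16.7804    0.7094]
 [ 610.4778  171.0915    6.2287]]
lid z 90 35 x [606.1797 609.3256 612.8724] slope 0.02492364054478065 y [-47.7917 102.5259]
lid z 110 51 x [610.472  612.809  614.6113] slope 0.028657872517716766 y [-70.5118  94.7724]
lid z 
[... 607 characters left out ...]
7748022303731502 y [-69.7909 124.0168]
lid z 270 97 x [609.8829 616.1503 622.1474] slope 0.022900931852657923 y [-72.3631 128.5922]
lid z 290 13 x [613.8255 615.6745 616.139 ] slope 0.031901433456768574 y [ 9.7168 32.4599]
latch [[405.8335  16.8303 100.6451]
 [411.8675  32.2886 107.0579]
 [417.9688  49.2367 113.5853]]
lid plane x=ay+bz+c [  0.0292   0.0218 606.021 ] z,y range [[603.9555 -75.3885  89.0534]
 [618.0454 122.8545 288.4759]]
red side [[ 436.6228 -217.1908    7.5251]
 [ 449.5162 -201.9904   52.5647]
 [ 472.5162 -181.818    55.1373]]
latch side [nan nan nan]
gask side [[421.6962 -74.43    62.1688]
 [488.6341   4.4812  86.4041]
 [598.0648 124.9509 105.5232]]
  return np.nanmean(a, axis, out=out, keepdims=keepdims)
```

```bash
cat >> h.py <<'E'
def delta(target, yaw=None):
    """shift in tool axes (m) and turn about tool z to bring the TCP to target (world mm), tool x at world angle yaw (tool down)"""
    s=read_state(); A=R.from_quat(s["ee_rot"]); d=A.inv().apply(np.array(target,float)-s["position"])/1000
    w=np.zeros(3)
    if yaw is not None:
        B=R.from_matrix(np.c_[[np.cos(yaw),np.sin(yaw),0],[np.sin(yaw),-np.cos(yaw),0],[0,0,-1]]); w=(A.inv()*B).as_rotvec()
    print(s["clock"],s["position"],"F",s["contact_force"],"| shift",d,"turn",w)
E
python3 - <<'E'
from h import *
print(np.array(camera_model("wrist")["hand_eye"])); delta([459.5,-196.5,180],-0.028)
E
```

```text
[[  -0.0002   -0.9475   -0.3197   81.3857]
 [   1.       -0.0004    0.0006   -0.2869]
 [  -0.0007   -0.3197    0.9475 -141.7636]
 [   0.        0.        0.        1.    ]]
0.1 [247.6532 573.2655 230.3043] F [ 0.8198 -0.1789  0.3522] | shift [0.4999 0.6224 0.0516] turn [ 0.002   0.0002 -0.38  ]
```

```bash
python3 -c "
from h import *
delta([459.5,-196.5,170],-1.6)"
```

```text
0.1 [247.6532 573.2655 230.3043] F [ 0.8198 -0.1789  0.3522] | shift [0.4999 0.6224 0.0616] turn [ 0.0017 -0.0013  1.192 ]
```

```bash
python3 -m handwheel '[[0.05,0.062,0.005,0.0017,-0.0013,0.12,1],[0.1,0.124,0.01,0.0017,-0.0013,0.24,1],[0.15,0.186,0.015,0.0017,-0.0013,0.36,1],[0.2,0.248,0.02,0.0017,-0.0013,0.48,1],[0.25,0.31,0.025,0.0017,-0.0013,0.6,1],[0.3,0.372,0.03,0.0017,-0.0013,0.72,1],[0.35,0.434,0.035,0.0017,-0.0013,0.84,1],[0.4,0.496,0.04,0.0017,-0.0013,0.96,1],[0.45,0.558,0.05,0.0017,-0.0013,1.08,1],[0.5,0.622,0.06,0.0017,-0.0013,1.192,1]]'; python3 -c "
from h import *
delta([459.5,-196.5,170],-1.6)"
```

```text
clock: 1.35
position: [414.5, -29.1, 188.6]
ee_rot: [-0.696, 0.718, 0.0, 0.001]
contact_force: [1.2, 1.0, -0.5]
gripper_width: 85.3
grasp_force: 0.0
1.35 [414.4819 -29.0504 188.5827] F [ 1.2381  0.9649 -0.4748] | shift [ 0.166  -0.0504  0.0183] turn [-0.0015  0.0023 -0.0031]
```

```bash
python3 -m handwheel '[[0.165,-0.05,0.018,0,0,0,1],[0.165,-0.05,0.018,0,0,0,1],[0.165,-0.05,0.018,0,0,0,1],[0.165,-0.05,0.018,0,0,0,1],[0.165,-0.05,0.018,0,0,0,1]]'
python3 - <<'E'
from h import *
im,d,W=cloud("wrist"); cv2.imwrite("pics/w1.png",im); h,s,v=cv2.split(cv2.cvtColor(im,cv2.COLOR_BGR2HSV))
m=((h<5)|(h>174))&(s>150)&(abs(W[...,0]-459)<50)&(abs(W[...,1]+196)<50)
print(m.sum(),np.nanpercentile(W[m],[2,50,98],axis=0))
t=m&(abs(W[...,2]-55)<5); print("top circle",cv2.minEnclosingCircle(W[t][:,:2].astype(np.float32)),t.sum())
delta([459.5,-196.5,14],-1.6)
E
```

```text
clock: 1.98
position: [458.9, -193.3, 169.8]
ee_rot: [-0.697, 0.718, 0.001, 0.001]
contact_force: [-0.8, -0.7, -0.1]
gripper_width: 85.4
grasp_force: 0.0
1478 [[ 441.6646 -215.5352   46.7798]
 [ 458.2616 -198.7781   54.1518]
 [ 475.3835 -180.9141   55.5089]]
top circle ((458.26324462890625, -197.07357788085938), 19.3652400970459) 1418
2.025 [ 459.1173 -192.8094  170.1048] F [0.9408 0.0728 0.1767] | shift [ 0.004  -0.0005  0.1561] turn [-0.0001  0.0022  0.0008]
```

View pics/w1.png

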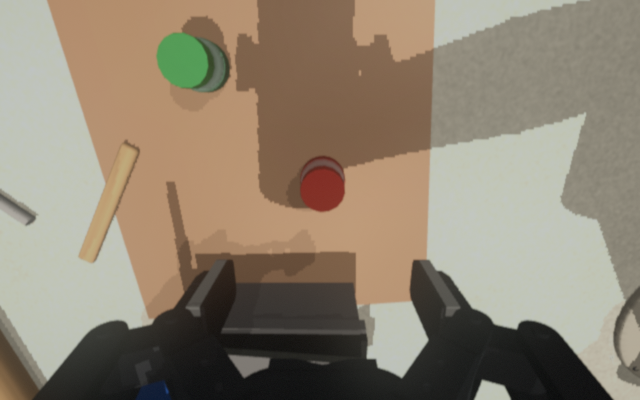

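The wrist view shows the red jar's cap at (322,185), centred between the open fingers. The green jar is well off at (190,62).

```bash
python3 -m handwheel '[[0.0043,0,0.05,0,0,0,1],[0.0043,0,0.1,0,0,0,1],[0.0043,0,0.14,0,0,0,1],[0.0043,0,0.16,0,0,0,1],[0.0043,0,0.16,0,0,0,1],[0.0043,0,0.16,0,0,0,-1],[0.0043,0,0.16,0,0,0,-1],[0.0043,0,0.16,0,0,0,-1],[0.0043,0,0.16,0,0,0,-1],[0.0043,0,0.16,0,0,0,-1]]'; python3 -m handwheel '[[0,0,0,0,0,0,-1],[0,0,0,0,0,0,-1]]'; python3 -c "
from h import *
delta([459.5,-196.5,180],-1.6)"
```

```text
clock: 3.28
position: [460.4, -197.4, 12.0]
ee_rot: [-0.697, 0.717, -0.001, 0.002]
contact_force: [-1.9, 3.3, 6.7]
gripper_width: 41.1
grasp_force: 60.0
clock: 3.52
position: [460.4, -197.4, 12.0]
ee_rot: [-0.697, 0.717, -0.001, 0.002]
contact_force: [-1.6, 2.3, 7.2]
gripper_width: 41.3
grasp_force: 60.0
3.525 [ 460.4373 -197.4062   11.979 ] F [-1.6396  2.3052  7.1553] | shift [-0.0012  0.0004 -0.168 ] turn [-0.0034  0.0017  0.0007]
```

```bash
python3 -m handwheel '[[0,0,-0.04,0,0,0,-1],[0,0,-0.09,0,0,0,-1],[0,0,-0.14,0,0,0,-1],[-0.04,0.008,-0.165,0,0,0,-1],[-0.09,0.018,-0.168,0,0,0,-1],[-0.14,0.028,-0.168,0,0,0,-1],[-0.19,0.038,-0.168,0,0,0,-1],[-0.22,0.042,-0.168,0,0,0,-1],[-0.228,0.042,-0.168,0,0,0,-1],[-0.228,0.042,-0.168,0,0,0,-1]]'
python3 - <<'E'
from h import *
im,d,W=cloud("top"); cv2.imwrite("pics/t2.png",im); cv2.imwrite("pics/s2.png",get_image("side")[0]);delta([508,29,17],-1.6)
E
```

```text
clock: 4.78
position: [424.0, 31.3, 178.8]
ee_rot: [-0.697, 0.717, 0.0, 0.001]
contact_force: [-0.4, -0.5, -1.3]
gripper_width: 41.1
grasp_force: 61.6
4.875 [423.9539  30.5849 178.6079] F [ 0.1247 -0.3985 -0.7694] | shift [-0.0007 -0.084   0.1616] turn [-0.0003  0.0018 -0.001 ]
```

View pics/s2.png

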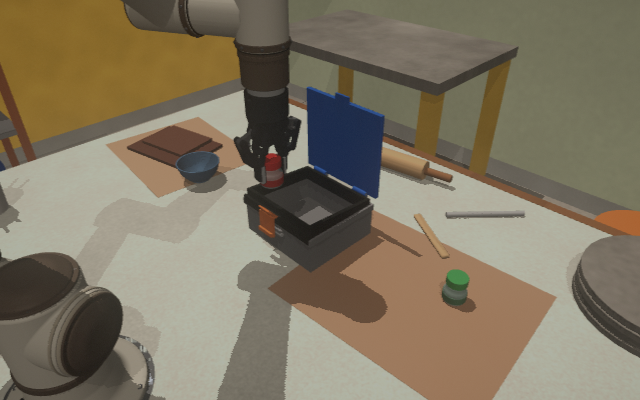

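The side view shows the jar held upright at (272,172), just in front of and above the case. I now shift it over the mouth and lower it.

```bash
python3 -m handwheel '[[0,-0.05,0,0,0,0,-1],[-0.0005,-0.084,0,0,0,0,-1],[-0.0005,-0.084,0,0,0,0,-1],[-0.0005,-0.084,0,0,0,0,-1],[-0.0005,-0.084,0.04,0,0,0,-1],[-0.0005,-0.084,0.08,0,0,0,-1],[-0.0005,-0.084,0.12,0,0,0,-1],[-0.0005,-0.084,0.145,0,0,0,-1],[-0.0005,-0.084,0.155,0,0,0,-1],[-0.0005,-0.084,0.158,0,0,0,-1]]'; python3 -m handwheel '[[0,0,0.001,0,0,0,-1],[0,0,0.002,0,0,0,-1]]';python3 -c "
from h import *
delta([508,29,16],-1.6)"
```

```text
clock: 6.12
position: [508.0, 29.6, 21.0]
ee_rot: [-0.697, 0.717, 0.0, 0.001]
contact_force: [-0.8, 0.2, -0.3]
gripper_width: 41.0
grasp_force: 61.6
clock: 6.38
position: [508.8, 29.9, 19.6]
ee_rot: [-0.697, 0.717, -0.0, 0.002]
contact_force: [0.0, 0.0, -1.0]
gripper_width: 40.9
grasp_force: 61.6
6.375 [508.76    29.9393  19.6339] F [ 0.0432  0.0261 -0.9601] | shift [0.001  0.0007 0.0036] turn [-0.0026  0.0027  0.0004]
```

```bash
python3 -m handwheel '[[0,0,0.001,0,0,0,-1],[0,0,0.002,0,0,0,-1],[0,0,0.003,0,0,0,-1]]';python3 -c "
from h import *
delta([508,29,16],-1.6)"
```

```text
clock: 6.75
position: [508.2, 29.7, 16.0]
ee_rot: [-0.697, 0.717, 0.0, 0.001]
contact_force: [-2.5, 0.6, 9.0]
gripper_width: 41.5
grasp_force: 62.6
6.75 [508.2187  29.7445  16.0057] F [-2.4847  0.6038  9.0075] | shift [0.0008 0.0002 0.    ] turn [-0.0008  0.0018  0.0005]
```

Contact with the floor (9 N), so I release and rise.

```bash
python3 -m handwheel '[[0,0,0,0,0,0,0.8],[0,0,0,0,0,0,0.8],[0,0,0,0,0,0,0.8],[0,0,0,0,0,0,0.8],[0,0,0,0,0,0,0.8],[0,0,-0.03,0,0,0,0.8],[0,0,-0.08,0,0,0,0.8],[0,0,-0.13,0,0,0,0.8],[0,0,-0.18,0,0,0,0.8],[0,0,-0.22,0,0,0,0.8]]'
python3 - <<'E'
from h import *
im,d,W=cloud("wrist"); cv2.imwrite("pics/w3.png",im); h,s,v=cv2.split(cv2.cvtColor(im,cv2.COLOR_BGR2HSV))
m=((h<5)|(h>174))&(s>150)&(abs(W[...,0]-508)<60)&(abs(W[...,1]-29)<60)
print(m.sum(),np.nanpercentile(W[m],[2,50,98],axis=0))
delta([508,29,400],-1.6)
E
```

```text
clock: 8.0
position: [506.5, 29.0, 237.2]
ee_rot: [-0.697, 0.717, 0.001, 0.0]
contact_force: [0.0, -0.2, -0.9]
gripper_width: 76.5
grasp_force: 0.0
987 [[489.9142  11.8835  52.4731]
 [507.2202  28.6107  58.1464]
 [524.258   46.4     59.8023]]
8.05 [509.5062  29.3138 242.8052] F [ 1.8882 -0.2106  3.6845] | shift [-0.0002  0.0001 -0.1572] turn [-0.0091  0.0034  0.0013]
```

View pics/w3.png

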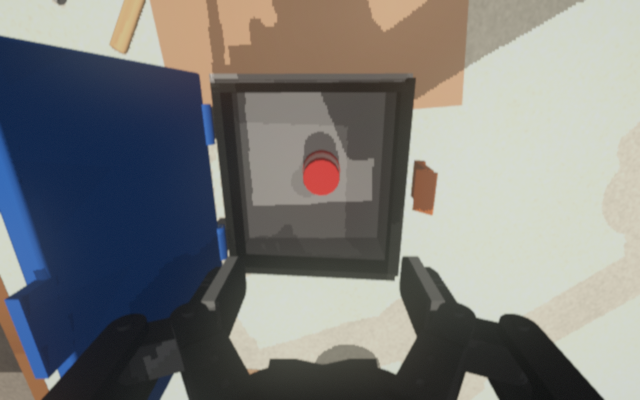

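The wrist view shows the red jar standing in the case at (321,178). Its top measures about 59 mm, so it is on the floor. Next I shut the gripper, rise, go over the lid and come down behind it.

```bash
python3 -m handwheel '[[0,0,-0.05,0,0,0,-1],[0,0,-0.1,0,0,0,-1],[0,0,-0.12,0,0,0,-1],[0,-0.05,-0.12,0,0,0,-1],[0,-0.1,-0.12,0,0,0,-1],[0,-0.15,-0.12,0,0,0,-1],[0,-0.178,-0.12,0,0,0,-1],[0,-0.178,-0.12,0,0,0,-1],[0,-0.178,-0.12,0,0,0,-1]]'
python3 - <<'E'
from h import *
im,d,W=cloud("side"); cv2.imwrite("pics/s4.png",im); delta([687,24,248],-1.6)
E
```

```text
clock: 9.18
position: [684.8, 23.9, 355.0]
ee_rot: [-0.697, 0.717, 0.001, -0.0]
contact_force: [-1.0, -0.4, -0.4]
gripper_width: 0.1
grasp_force: 0.0
9.225 [684.7064  23.9204 355.8496] F [-0.7193  0.683  -0.8484] | shift [ 0.0001 -0.0024  0.1078] turn [0.0006 0.0018 0.0004]
```

View pics/s4.png

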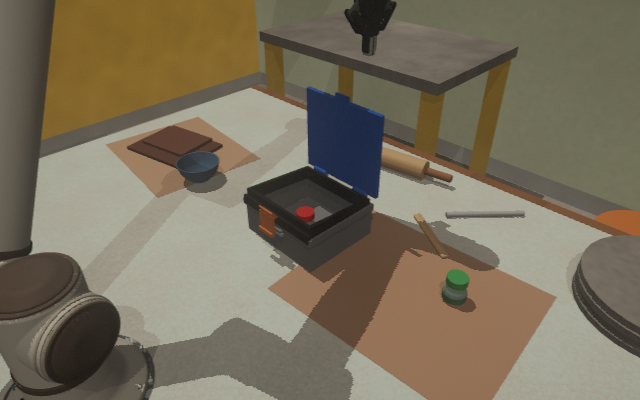

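The side view shows the shut fingers at (369,48), behind and above the lid, and the red cap at (305,213) inside the case. I go down behind the lid and then forward to touch it.

```bash
python3 -m handwheel '[[0,0,0.05,0,0,0,-1],[0,0,0.1,0,0,0,-1],[0,0,0.107,0,0,0,-1],[0,0.02,0.107,0,0,0,-1],[0,0.035,0.107,0,0,0,-1],[0,0.043,0.107,0,0,0,-1],[0,0.045,0.107,0,0,0,-1]]'; python3 -c "
from h import *
delta([635,25.5,248],-1.6)"
```

```text
clock: 10.1
position: [641.1, 25.6, 250.9]
ee_rot: [-0.697, 0.717, -0.001, 0.002]
contact_force: [0.2, 0.3, -0.2]
gripper_width: -0.1
grasp_force: 0.0
10.1 [641.1475  25.5629 250.867 ] F [ 0.2399  0.2865 -0.1543] | shift [0.0002 0.0062 0.0028] turn [-0.0038  0.0025  0.0007]
```

```bash
python3 -m handwheel '[[0,0.019,0.001,0,0,0,-1],[0,0.033,0.001,0,0,0,-1],[0,0.0475,0.003,0,0,0,-1],[0,0.0615,0.005,0,0,0,-1],[0,0.0755,0.009,0,0,0,-1],[0,0.0895,0.014,0,0,0,-1],[0,0.103,0.020,0,0,0,-1],[0,0.116,0.028,0,0,0,-1],[0,0.1285,0.037,0,0,0,-1],[0,0.1405,0.046,0,0,0,-1]]'
python3 - <<'E'
from h import *
delta([478.9,30,182.2],-1.6)
im,d,W=cloud("side"); cv2.imwrite("pics/s5.png",im)
E
```

```text
clock: 11.35
position: [500.5, 29.7, 202.9]
ee_rot: [-0.697, 0.717, 0.0, 0.001]
contact_force: [1.0, -0.4, 0.1]
gripper_width: -0.0
grasp_force: 0.4
11.35 [500.5378  29.6785 202.9308] F [ 1.0364 -0.3892  0.0591] | shift [0.0003 0.0217 0.0207] turn [-0.002   0.0021  0.0004]
```

View pics/s5.png

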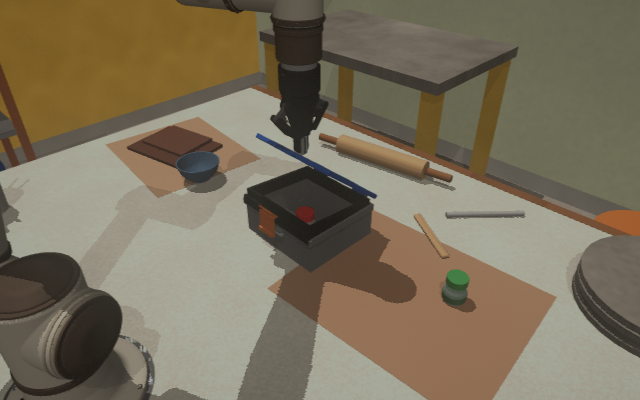

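The lid is following, at about 40°, seen edge-on from (257,136) to (375,194). The red cap is still upright at (305,213).

```bash
python3 -m handwheel '[[0,0.0115,0.0095,0,0,0,-1],[0,0.0216,0.0208,0,0,0,-1],[0,0.031,0.033,0,0,0,-1],[0,0.0395,0.046,0,0,0,-1],[0,0.0455,0.0565,0,0,0,-1],[0,0.050,0.068,0,0,0,-1],[0,0.0525,0.075,0,0,0,-1],[0,0.0535,0.079,0,0,0,-1],[0,0.0535,0.079,0,0,0,-1]]'; python3 -c "
from h import *
delta([443,30.5,115],-1.6)"
```

```text
clock: 12.52
position: [447.0, 31.2, 123.4]
ee_rot: [-0.697, 0.717, 0.001, 0.001]
contact_force: [0.0, 0.1, -0.5]
gripper_width: 0.3
grasp_force: 0.0
12.525 [446.9616  31.2455 123.4047] F [ 0.0272  0.0501 -0.4931] | shift [0.0009 0.0039 0.0084] turn [0.0001 0.0016 0.0002]
```

```bash
python3 -m handwheel '[[0,0.002,0.003,0,0,0,-1],[0,0.004,0.006,0,0,0,-1],[0,0.004,0.008,0,0,0,-1],[0,0.004,0.009,0,0,0,-1],[0,0.004,0.009,0,0,0,-1]]'; python3 -m handwheel '[[0,0,0.001,0,0,0,-1],[0,0,0.002,0,0,0,-1],[0,0,0.002,0,0,0,-1]]'; python3 -m handwheel '[[0,0,0.001,0,0,0,-1],[0,0,0.002,0,0,0,-1],[0,0,0.002,0,0,0,-1]]'
```

```text
clock: 13.15
position: [442.7, 31.4, 114.8]
ee_rot: [-0.697, 0.717, 0.001, 0.001]
contact_force: [-2.6, 0.7, 4.3]
gripper_width: 0.0
grasp_force: 2.0
clock: 13.52
position: [442.5, 31.4, 113.0]
ee_rot: [-0.697, 0.717, 0.001, 0.0]
contact_force: [-3.7, 1.3, 7.0]
gripper_width: -0.2
grasp_force: 3.6
clock: 13.9
position: [442.3, 31.4, 111.2]
ee_rot: [-0.697, 0.717, 0.001, 0.0]
contact_force: [-4.5, 2.2, 9.7]
gripper_width: -0.1
grasp_force: 4.6
```

```bash
for i in 1 2 ; do python3 -m handwheel '[[0,0,0.0005,0,0,0,-1],[0,0,0.001,0,0,0,-1],[0,0,0.001,0,0,0,-1]]' | grep -E "pos|force"; done
```

```text
position: [442.3, 31.4, 110.4]
contact_force: [-6.4, 1.5, 11.3]
grasp_force: 5.5
position: [442.1, 31.4, 109.5]
contact_force: [-7.2, 2.5, 12.7]
grasp_force: 6.1
```

```bash
python3 -m handwheel '[[0,0,0.0005,0,0,0,-1],[0,0,0.001,0,0,0,-1],[0,0,0.001,0,0,0,-1]]' | grep -E "pos|force"; python3 -m handwheel '[[0,0,0.0005,0,0,0,-1],[0,0,0.001,0,0,0,-1],[0,0,0.001,0,0,0,-1]]' | grep -E "pos|force"
```

```text
position: [442.3, 31.3, 108.2]
contact_force: [-5.6, 1.3, 9.6]
grasp_force: 4.6
position: [442.2, 31.3, 107.2]
contact_force: [-4.7, 2.2, 9.7]
grasp_force: 4.6
```

The force peaked at 12.7 N near z 109.5 and has since eased, as described. The snap should come about 5 mm lower.

```bash
python3 -m handwheel '[[0,0,0.0005,0,0,0,-1],[0,0,0.001,0,0,0,-1],[0,0,0.001,0,0,0,-1]]' | grep -E "pos|force"; python3 -m handwheel '[[0,0,0.0005,0,0,0,-1],[0,0,0.001,0,0,0,-1],[0,0,0.001,0,0,0,-1]]' | grep -E "pos|force";python3 -m handwheel '[[0,0,0.0005,0,0,0,-1],[0,0,0.001,0,0,0,-1],[0,0,0.001,0,0,0,-1]]' | grep -E "pos|force"
```

```text
position: [442.1, 31.3, 106.2]
contact_force: [-6.1, 2.7, 9.9]
grasp_force: 4.9
position: [442.0, 31.3, 105.2]
contact_force: [-6.1, 2.8, 10.5]
grasp_force: 5.1
position: [442.0, 31.3, 104.1]
contact_force: [-5.5, 1.9, 9.5]
grasp_force: 4.7
```

```bash
python3 -m handwheel '[[0,0,0.0005,0,0,0,-1],[0,0,0.0005,0,0,0,-1]]' | grep -E "pos|force"; python3 -m handwheel '[[0,0,0.0005,0,0,0,-1],[0,0,0.0005,0,0,0,-1]]' | grep -E "pos|force"
```

```text
position: [442.0, 31.3, 103.7]
contact_force: [-6.0, 2.3, 10.7]
grasp_force: 5.1
position: [442.1, 31.2, 103.3]
contact_force: [-5.9, 2.3, 9.5]
grasp_force: 5.3
```

```bash
python3 -m handwheel '[[0,0,0.0005,0,0,0,-1],[0,0,0.0005,0,0,0,-1]]' | grep -E "pos|force"
```

```text
position: [442.1, 31.2, 102.7]
contact_force: [-6.2, 1.0, 9.8]
grasp_force: 5.3
```

```bash
python3 -m handwheel '[[0,0,0.0005,0,0,0,-1],[0,0,0.0005,0,0,0,-1]]' | grep -E "pos|force"
```

```text
position: [442.0, 31.2, 102.2]
contact_force: [-5.8, 1.8, 10.7]
grasp_force: 5.4
```

```bash
python3 -m handwheel '[[0,0,0.0005,0,0,0,-1],[0,0,0.0005,0,0,0,-1]]' | grep -E "pos|force"
```

```text
position: [442.0, 31.2, 101.9]
contact_force: [-7.5, 2.0, 12.1]
grasp_force: 5.9
```

```bash
python3 -m handwheel '[[0,0,0.0005,0,0,0,-1],[0,0,0.0005,0,0,0,-1]]' | grep -E "pos|force"
python3 - <<'E'
from h import *
im,d,W=cloud("side"); cv2.imwrite("pics/s6.png",cv2.resize(im[140:290,200:420],None,fx=3.5,fy=3.5,interpolation=cv2.INTER_CUBIC))
E
```

```text
position: [442.0, 31.2, 101.6]
contact_force: [-7.1, 1.3, 14.0]
grasp_force: 7.0
```

View pics/s6.png

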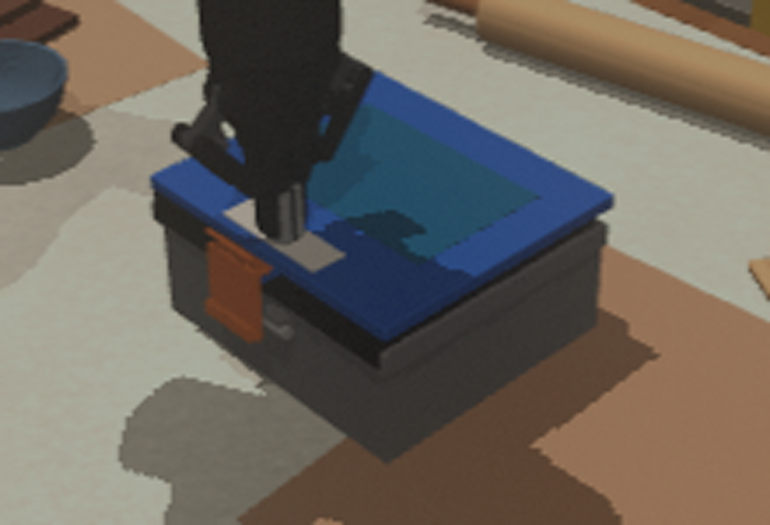

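The fingertips are on the white strip at (285,235), the lid is level, and the orange latch at (237,285) stands upright over the tongue. I press slightly more to confirm the stop, then ease off slowly and watch whether the force vanishes.

```bash
python3 -m handwheel '[[0,0,0.0004,0,0,0,-1],[0,0,0.0004,0,0,0,-1]]' | grep -E "pos|force"; python3 -m handwheel '[[0,0,-0.001,0,0,0,-1],[0,0,-0.002,0,0,0,-1],[0,0,-0.003,0,0,0,-1],[0,0,-0.004,0,0,0,-1],[0,0,-0.004,0,0,0,-1]]' | grep -E "pos|force"
```

```text
position: [442.0, 31.3, 101.5]
contact_force: [-9.0, 3.1, 15.3]
grasp_force: 7.9
position: [443.4, 31.5, 104.1]
contact_force: [-0.6, -0.0, 0.5]
grasp_force: 0.0
```

```bash
python3 -m handwheel '[[0,0,-0.02,0,0,0,-1],[0,0,-0.06,0,0,0,-1],[0,0.04,-0.1,0,0,0,-1],[0,0.08,-0.14,0,0,0,-1],[0,0.08,-0.18,0,0,0,-1],[0,0.08,-0.2,0,0,0,-1],[0,0.08,-0.2,0,0,0,-1],[0,0.08,-0.2,0,0,0,-1]]' | grep -E "pos|force"
python3 - <<'E'
from h import *
for n in("top","side"):
    im,d,W=cloud(n); h,s,v=cv2.split(cv2.cvtColor(im,cv2.COLOR_BGR2HSV)); x,y,z=np.moveaxis(W,-1,0)
    m=(x>425)&(x<610)&(abs(y-28)<95)&(z>80)&(z<130)&(h>95)&(h<128)
    Q=W[m]; A=np.c_[Q[:,:2]-[612,26],np.ones(len(Q))]; k=np.linalg.lstsq(A,Q[:,2],rcond=None)[0]
    e=abs(A@k-Q[:,2]); k=np.linalg.lstsq(A[e<4],Q[e<4][:,2],rcond=None)[0]; print(n,len(Q),"lid angle",-k[0],k)
cv2.imwrite("pics/s7.png",cv2.resize(im[140:310,200:480],None,fx=2.8,fy=2.8,interpolation=cv2.INTER_CUBIC))
print(read_state()["clock"])
E
```

```text
position: [362.5, 33.2, 302.9]
contact_force: [-0.1, -1.2, -0.6]
grasp_force: 0.0
top 7085 lid angle 0.021708318007129617 [-0.0217 -0.0006 98.1467]
side 4227 lid angle 0.021362477841435017 [-0.0214  0.0003 98.721 ]
20.05
```

View pics/s7.png

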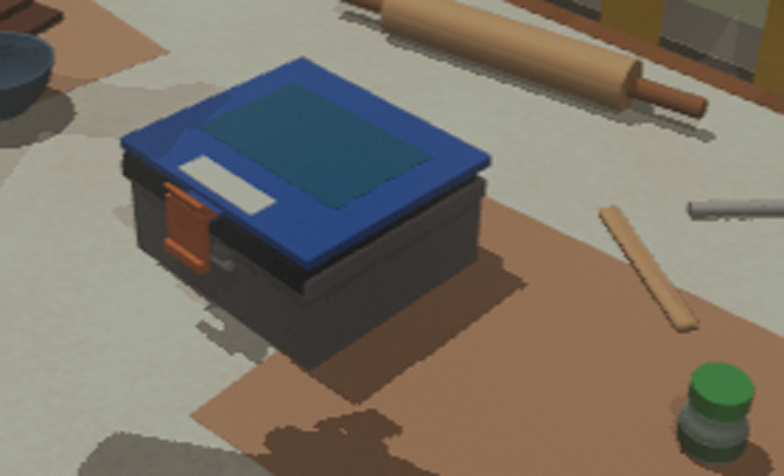

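The lid sits at about 0.021 rad with nothing touching it, which is below the 0.03 limit. The latch at (190,225) is upright over the tongue, and the other objects are undisturbed.

```bash
python3 -c "
from bench import job_done; print(job_done())"
```

```text
the job is handed in; nothing more can be done
None
```

The red-capped jar was standing upright in the case before I closed the lid, and the latch is holding the lid shut on its own at about 0.021 rad (peak press about 15 N); the job was handed in at about 20 s.

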